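Put the mending things back in the notions caddy

ROBOT

A 6-joint arm with a two-finger parallel gripper is mounted at the origin on a cart in front of the work surface, level with it; the furniture and walls round the work are solid. World frame = base frame: x ahead of the robot, y to its left, z up, the work surface at z = 0. Lengths are in m, angles in rad, forces in N, time in s.
With the tool pointing down it reaches from about 0.425 to 0.95 m from the base axis. Payload 3.5 kg.
Tool frame: the origin (TCP) lies between the finger pads; the fingertips stand 19 mm ahead of it and the grasp point (between the pads) is the TCP; z points along the fingers, y is the line along which they close (so a half turn about z gives the same grasp; the last joint's range is limited). The gripper opens to 85 mm and grips with 20 to 120 N. Pads are 22 mm wide; open, the fingers measure 114 mm over their backs; the gripper's body (76 mm by 85 mm) begins 54 mm behind the grasp point. The pads swing forward as they close: fully open they stand 13 mm farther back than shut.
Start: joints at [1.106, 0.286, 1.577, -0, 1.279, -0.15], TCP at [0.209, 0.642, 0.25] pointing down, gripper open.
Joint ranges: [-2.77, 2.77], [-0.9, 2.22], [0.21, 2.48], [-1.53, 4.67], [0.24, 2.81], [-2.84, 2.84]. Speed limits (rad/s): [2.79, 2.79, 3.14, 3.14, 3.14, 3.14].

INTERFACE

Orientations are given as a unit quaternion [x, y, z, w].
In Python, from plant import get_state, cams, ctrl gives the robot as it stands. The module is installed in compiled form; this text tells all that it offers.
- The arm moves only by the tool jog_arm, never from a script. Its argument "deltas" is text: rows parted by semicolons, each of 6 numbers parted by spaces: the shift along the world's x, y, z normalised to -1 to 1, where 1 is 0.02 m, then the turn, a rotation vector about the world's x, y, z normalised to -1 to 1, where 1 is 0.1 rad. In form: x y z ax ay az; .... A call has 1 to 20 rows; each row shifts and turns the commanded pose from where the row before left it; what a row does not reach is not made up. A row lasts 1/8 s, in which the tool goes at most 62.5 mm and 10.7 degrees, less where a joint would pass 70% of its speed; a pose out of reach is approached as far as the arm can. A call with a number of a shift or a turn outside -1 to 1 is refused whole. A call with a gripper value outside its range is refused whole. "gripper" is the opening, from 0 (shut) to 1 (fully open), set as the call begins (left out, the last holds). The fingers move at their own pace and stop on an object; "squeeze" is the grip in N (left out, the last holds). Time passes only in rows, so rows that do not move let the fingers close. It gives the time, the measured TCP pose, the force, the opening and the grip force at its end, in the units of the state.
- get_state(): the state, without advancing time (a new reading comes with each control period).
- cams.read_camera(name): name is "side" or "top" or "wrist"; returns a dict with "color" (384x512x3 uint8, blue, green, red), "vfov" (degrees; the focal length in pixels is half the picture's height over the tangent of half this angle, whatever the lens; pixels are square), "cx", "cy" (the principal point, pixels), "distortion" ([k1, k2, p1, p2, k3] as OpenCV has them; the pictures are not rectified), "rvec" (rotation vector, rad) and "tvec" (3), from world to camera coordinates, as OpenCV has them. Camera axes: x right, y down, z forward; pixel columns grow to the right and rows downward; lengths in m; the calibration is good to about 2 mm. A picture is of the moment at which its call begins. There is no depth.
- ctrl.sign_off(): hands the job in; it is judged then, once.
The state is a dict: "time": time; "qpos": joint angles; "dq": joint speeds; "joint_efforts": joint torques, N m; "eef_pos": TCP position; "tcp_rot": TCP orientation; "contact_force": force on the tool from outside, world axes, zero at the start; "wrist_torque": the same for the moment, N m; "opening": opening from 0.0 (shut) to 1.0 (fully open); "finger_force": force on a finger pad.
Only numpy, scipy, OpenCV 4.12 (cv2) and the standard library are available. Lean on these libraries where they do the work, as an engineer would, in place of code of your own. Each camera call takes 0.05 s, during which the arm holds its last target. There are 200 camera calls.

TASK

Put the mending things away in the cream notions caddy, each in the pocket cut for it: the two reels that still have thread standing upright in the two round pockets, the two sound, closed clothes pegs lying flat in the two long slots (either one in either), and the tape measure standing on its base in the rectangular pocket, everything right down on the felt. Leave the empty reel and the two broken pegs (one splayed wide open, one just a half) where they are on the worktop.

Things in the scene. Friction and masses are not known exactly. Their poses are not given: they have to be found in the camera images.
- caddy: fixed cream plastic tray 176 x 220 x 20 mm, any yaw, origin under its centre. Pockets, felt floor at z = 8 mm, (x, y) mm: round, 46 wide, at (48, 30), (48, -30); rectangular, 52 (x) by 95 (y), at (-51, 0); peg slots, 92 (x) by 40 (y), at (0, 82), (0, -82). A finger notch, as deep, crosses each slot (x -20 to 20) from |y| = 48 to the outer edge.
- reel_a: reel of red sewing thread, standing upright: wooden flanges 28 mm across, 39 mm tall, wound full with thread. Origin: centre of its underside, z up. 22 g.
- reel_b: reel of green sewing thread, standing upright: wooden flanges 28 mm across, 39 mm tall, wound full with thread. Origin: centre of its underside, z up. 22 g.
- peg_a: sound wooden clothes peg with a steel spring, closed: its two halves lie together in one slim bar 72 mm long, 22 mm wide and 10 mm thick, lying flat on the worktop. Origin: centre of its underside; long axis = its y, width = its x, z up. 12 g.
- peg_b: sound wooden clothes peg with a steel spring, closed: its two halves lie together in one slim bar 72 mm long, 22 mm wide and 10 mm thick, lying flat on the worktop. Origin: centre of its underside; long axis = its y, width = its x, z up. 12 g.
- tape_measure: steel tape measure in a yellow case, standing on its base: 77 mm long over the end hook (its x), 35 mm wide at most (its y), 52 to 56 mm tall. The case reaches from -39 to 24 mm along x; grasp it across y at about x = -8 mm. Origin: centre of the whole outline, on the underside, z up. About 0.14 kg.
- bare_reel: empty reel: a bare wooden spool without thread, 28 mm across the flanges with a thin 12 mm waist, 39 mm tall, standing upright. Does not belong in the caddy. Origin: centre of its underside.
- splayed_peg: broken clothes peg: its spring has slipped and the two halves stand wide apart in a V: jaw tips together, tails about 60 mm apart; about 70 x 65 mm, 10 mm thick, lying flat. Does not belong in the caddy. Origin: between the halves, on the underside.
- peg_half: loose single half of a broken clothes peg, without a spring: a thin stick 73 mm long (its x), 8 mm wide (its y), 10 mm thick, lying flat. Does not belong in the caddy. Origin: near its middle, on the underside.
There are look-alikes about, which are no part of the job. Leave any black or purple look-alike of the reel_b alone.

How it is judged:
At the end, for the whole second after the job is handed in: Full reels in the round pockets, closed pegs in the slots (both within 13 mm, 15 along a slot), tape measure in the rectangular pocket (13 mm across, 20 along); all level within 0.12 rad, within 3.5 mm of the pocket floor, at rest; empty reel upright and, like the broken pegs, moved under 30 mm ((((x of reel_a in the frame of caddy between 0.035 and 0.061 m and y of reel_a in the frame of caddy between 0.017 and 0.043 m and z of reel_a in the frame of caddy between 0.004 and 0.0115 m and angle between reel_a's own z axis and vertical below 0.12 rad and linear speed of reel_a below 0.02 m/s) and (x of reel_b in the frame of caddy between 0.035 and 0.061 m and y of reel_b in the frame of caddy between -0.043 and -0.017 m and z of reel_b in the frame of caddy between 0.004 and 0.0115 m and angle between reel_b's own z axis and vertical below 0.12 rad and linear speed of reel_b below 0.02 m/s)) or ((x of reel_a in the frame of caddy between 0.035 and 0.061 m and y of reel_a in the frame of caddy between -0.043 and -0.017 m and z of reel_a in the frame of caddy between 0.004 and 0.0115 m and angle between reel_a's own z axis and vertical below 0.12 rad and linear speed of reel_a below 0.02 m/s) and (x of reel_b in the frame of caddy between 0.035 and 0.061 m and y of reel_b in the frame of caddy between 0.017 and 0.043 m and z of reel_b in the frame of caddy between 0.004 and 0.0115 m and angle between reel_b's own z axis and vertical below 0.12 rad and linear speed of reel_b below 0.02 m/s))) and (((x of peg_a in the frame of caddy between -0.015 and 0.015 m and y of peg_a in the frame of caddy between 0.069 and 0.095 m and z of peg_a in the frame of caddy between 0.004 and 0.0115 m and angle between peg_a's own z axis and vertical below 0.12 rad and linear speed of peg_a below 0.02 m/s) and (x of peg_b in the frame of caddy between -0.015 and 0.015 m and y of peg_b in the frame of caddy between -0.095 and -0.069 m and z of peg_b in the frame of caddy between 0.004 and 0.0115 m and angle between peg_b's own z axis and vertical below 0.12 rad and linear speed of peg_b below 0.02 m/s)) or ((x of peg_a in the frame of caddy between -0.015 and 0.015 m and y of peg_a in the frame of caddy between -0.095 and -0.069 m and z of peg_a in the frame of caddy between 0.004 and 0.0115 m and angle between peg_a's own z axis and vertical below 0.12 rad and linear speed of peg_a below 0.02 m/s) and (x of peg_b in the frame of caddy between -0.015 and 0.015 m and y of peg_b in the frame of caddy between 0.069 and 0.095 m and z of peg_b in the frame of caddy between 0.004 and 0.0115 m and angle between peg_b's own z axis and vertical below 0.12 rad and linear speed of peg_b below 0.02 m/s))) and x of tape_measure in the frame of caddy between -0.064 and -0.038 m and y of tape_measure in the frame of caddy between -0.02 and 0.02 m and z of tape_measure in the frame of caddy between 0.004 and 0.0115 m and angle between tape_measure's own z axis and vertical below 0.12 rad and linear speed of tape_measure below 0.02 m/s and distance of each of bare_reel, splayed_peg, peg_half from where it was at the start of the episode below 0.03 m and angle between bare_reel's own z axis and vertical below 0.2 rad); the robot touches nothing.
It fails at once if the empty reel was shifted more than 3 cm or knocked over (distance of bare_reel from where it was at the start of the episode above 0.03 m or angle between bare_reel's own z axis and vertical above 0.5 rad).
It fails at once if the splayed peg was shifted more than 3 cm (distance of splayed_peg from where it was at the start of the episode above 0.03 m).
It fails at once if the peg half was shifted more than 3 cm (distance of peg_half from where it was at the start of the episode above 0.03 m).
It also fails if it takes over 99 s, if anything falls off the work surface, if the arm or the gripper's body presses on something with over 40 N, if the wrist force passes 120 N, or if a joint passes its speed limit or range.

## Working session

There is one attempt and no reset: what is moved stays moved. The work goes in short steps, Python scripts to look and compute and a tool call to move; the robot and the scene stay as the last step left them, time stands still between calls to the robot, and variables do not carry over. Pictures are saved under pics/ and viewed, at most 18 in all, crops included, and the job is handed in when it is done.

Besides the shell and the picture viewer there is one more tool, called after "Request:" as name(argument=value, ...) on one line, values as JSON. jog_arm: Moves the arm, as the interface text tells. Its arguments: {"type":"object","properties":{"deltas":{"type":"string"},"gripper":{"type":"number"},"squeeze":{"type":"number"}},"required":["deltas"]}

```bash
mkdir -p pics; cat > h.py <<'E'
import numpy as np, cv2
from plant import get_state, cams, ctrl
def K(c):
    f=c["color"].shape[0]/2/np.tan(np.radians(c["vfov"])/2)
    return np.array([[f,0,c["cx"]],[0,f,c["cy"]],[0,0,1]])
def ray(c,uv):
    uv=np.asarray(uv,float).reshape(-1,1,2)
    n=cv2.undistortPoints(uv,K(c),np.array(c["distortion"],float)).reshape(-1,2)
    R=cv2.Rodrigues(np.array(c["rvec"],float))[0]; t=np.array(c["tvec"],float).ravel()
    return -R.T@t, np.c_[n,np.ones(len(n))]@R
def plane(c,uv,z):
    o,d=ray(c,uv); return o+d*((z-o[2])/d[:,2])[:,None]
def proj(c,p):
    return cv2.projectPoints(np.asarray(p,float).reshape(-1,1,3),np.array(c["rvec"],float),np.array(c["tvec"],float),K(c),np.array(c["distortion"],float))[0].reshape(-1,2)
def tri(c1,u1,c2,u2):
    o1,d1=ray(c1,u1);o2,d2=ray(c2,u2);d1=d1[0]/np.linalg.norm(d1[0]);d2=d2[0]/np.linalg.norm(d2[0])
    s=np.linalg.lstsq(np.c_[d1,-d2],o2-o1,rcond=None)[0]
    a,b=o1+s[0]*d1,o2+s[1]*d2; return (a+b)/2,np.linalg.norm(a-b)
E
python3 - <<'E'
from h import *
import pickle
for n in("top","side","wrist"):
    c=cams.read_camera(n);pickle.dump(c,open(n+"0.pkl","wb"))
    cv2.imwrite(f"pics/{n}0.png",cv2.resize(c["color"],None,fx=1.5625,fy=1.5625,interpolation=cv2.INTER_CUBIC) if n!="wrist" else c["color"])
    o,_=ray(c,[[0,0]]);print(n,c["vfov"],o,c["distortion"])
print(get_state())
E
```

```text
top 44.632282334341646 [0.29846189 0.00612158 1.34350734] [-0.17257226  0.          0.          0.          0.        ]
side 43.305704245556726 [-0.14313433 -0.01752755  1.05109922] [0.01194894 0.         0.         0.         0.        ]
wrist 70.80038576143313 [0.14272271 0.66408212 0.37236636] [0.02250844 0.         0.         0.         0.        ]
{'time': 0.15, 'qpos': array([ 1.10598537e+00,  2.87021638e-01,  1.57783662e+00, -3.33114405e-06,
        1.27864236e+00, -1.50014331e-01]), 'dq': array([-0.00146122, -0.00446815, -0.0046111 ,  0.00165684,  0.00062632,
        0.00052588]), 'joint_efforts': array([ 9.25095046e-04, -4.06599677e+01, -2.93145865e+01, -1.48345430e-04,
        3.89194422e-03, -1.19345184e-06]), 'eef_pos': array([0.20875805, 0.64139868, 0.24922748]), 'tcp_rot': array([ 1.56748666e-01,  9.87638064e-01, -9.09742560e-04, -2.87149387e-04]), 'contact_force': array([-0.67400793, -0.37497714, -0.80020292]), 'wrist_torque': array([ 0.03212457, -0.01528318,  0.02273975]), 'finger_force': 0.0, 'opening': 1.002469113959822}
```

View pics/top0.png

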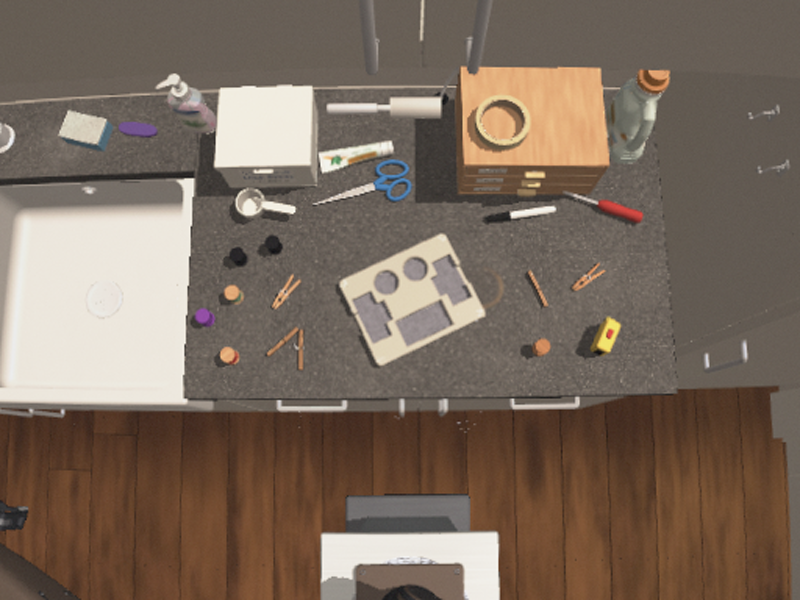

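View pics/side0.png

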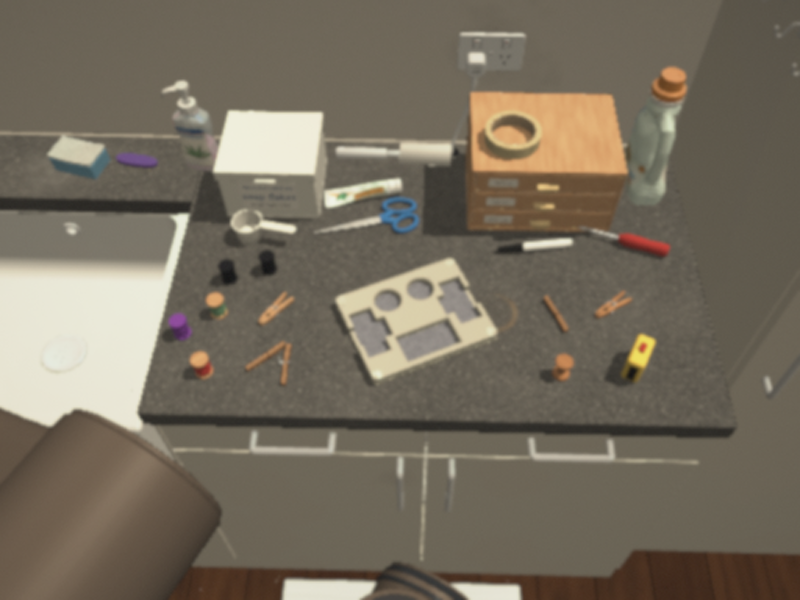

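The top and side views show everything. In the top view, scaled by 1.5625:
- The red reel is at (228,355) and the green reel at (233,294).
- The closed pegs are at (286,291) and (589,277).
- The tape measure is at (606,336).
- The caddy is centred at about (412,300).
- The bare reel is at (541,347), the splayed peg at (290,345) and the half peg at (538,288).
- The black and purple reels are look-alikes.

```bash
python3 - <<'E'
from h import *
import pickle
L=lambda n:pickle.load(open(n+"0.pkl","rb"))
t,s=L("top"),L("side")
k=1/1.5625
pts=dict(red=((227,354),(200,358)),green=((232,292),(215,299)),pegL=((286,291),(277,307)),pegR=((589,277),(613,303)),tape=((606,334),(640,345)),bare=((541,344),(563,360)),half=((538,288),(556,313)))
for n,(a,b) in pts.items():
    p,e=tri(t,np.array(a)*k,s,np.array(b)*k);print(n,p.round(3),round(e,4))
# caddy corners (top rim, bevelled)
for n,a,b in(("N",(444,235),(452,261)),("W",(339,287),(336,301)),("S",(378,364),(376,377)),("E",(485,313),(496,330))):
    p,e=tri(t,np.array(a)*k,s,np.array(b)*k);print(n,p.round(3),round(e,4),plane(t,np.array(a)*k,.02).round(3))
E
```

```text
red [0.469 0.324 0.044] 0.002
green [0.584 0.32  0.043] 0.0003
pegL [0.591 0.224 0.013] 0.0019
pegR [ 0.613 -0.345  0.014] 0.0015
tape [ 0.496 -0.358  0.067] 0.0018
bare [ 0.483 -0.244  0.038] 0.0003
half [ 0.594 -0.248  0.009] 0.0009
N [ 0.696 -0.072  0.016] 0.0 [[ 0.695 -0.072  0.02 ]]
W [0.594 0.123 0.03 ] 0.0014 [[0.596 0.125 0.02 ]]
S [0.451 0.05  0.027] 0.0037 [[0.452 0.052 0.02 ]]
E [ 0.543 -0.143  0.029] 0.0018 [[ 0.545 -0.145  0.02 ]]
```

View pics/wrist0.png

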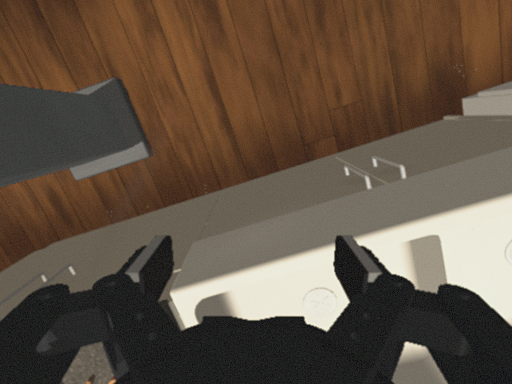

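The wrist view shows mostly floor and the sink from the start pose, with the fingertips near row 245. Next I move the camera over the left group.

Request:
jog_arm(deltas="1 -0.9 0 0 0 0;1 -0.9 0 0 0 0;1 -0.9 0 0 0 0;1 -0.9 0 0 0 0;1 -0.9 0 0 0 0;1 -0.9 0 0 0 0;1 -0.9 0 0 0 0;1 -0.9 0 0 0 0;1 -0.9 0 0 0 0;1 -0.9 0 0 0 0;1 -0.9 0 0 0 0;1 -0.9 0 0 0 0;1 -0.9 0 0 0 0;1 -0.9 0 0 0 0;1 -0.9 0 0 0 0;1 -0.9 0 0 0 0;1 -0.9 0 0 0 0;1 -0.9 0 0 0 0;1 -0.9 0 0 0 0;0 0 0 0 0 0", gripper=1)

```text
time: 2.65
eef_pos: [0.5902, 0.2983, 0.2499]
tcp_rot: [0.158, 0.987, -0.0, -0.0]
contact_force: [-0.2, 0.1, -0.5]
opening: 0.998
finger_force: 0.0
```

```bash
python3 - <<'E'
from h import *
import pickle
c=cams.read_camera("wrist");pickle.dump(c,open("wA.pkl","wb"))
cv2.imwrite("pics/wA.png",cv2.resize(c["color"],None,fx=1.5,fy=1.5))
print(proj(c,[[.469,.324,.04],[.584,.32,.04],[.591,.224,.01]]), get_state()["eef_pos"])
# caddy pockets in top: dark areas within caddy
t=pickle.load(open("top0.pkl","rb"));im=t["color"]
hsv=cv2.cvtColor(im,cv2.COLOR_BGR2HSV)
x0,y0,x1,y1=int(330/1.5625),int(228/1.5625),int(492/1.5625),int(372/1.5625)
m=np.zeros(im.shape[:2],np.uint8);m[y0:y1,x0:x1]=(im[y0:y1,x0:x1].min(2)>130)*255
cs,h=cv2.findContours(m,cv2.RETR_CCOMP,cv2.CHAIN_APPROX_NONE)
for q,hh in zip(cs,h[0]):
    if cv2.contourArea(q)>60:
        r=cv2.minAreaRect(q);print(hh[3]>=0,cv2.contourArea(q),plane(t,[r[0]],.02).round(4),np.round(r,1) if 0 else r)
        if hh[3]<0: print(plane(t,cv2.boxPoints(r),.02).round(4))
E
```

```text
[[240.30978151  64.99162146]
 [267.24412626 162.41315169]
 [201.56246384 184.84128468]] [0.58937769 0.29915476 0.24990111]
False 4439.5 [[ 0.5739 -0.0105  0.02  ]] ((263.6533203125, 190.82846069335938), (60.65385437011719, 77.08597564697266), 64.98310089111328)
[[ 0.6083  0.128   0.02  ]
 [ 0.7054 -0.0772  0.02  ]
 [ 0.5399 -0.1479  0.02  ]
 [ 0.4474  0.0535  0.02  ]]
True 71.5 [[ 0.5476 -0.0705  0.02  ]] ((284.5720520019531, 199.60403442382812), (18.8471736907959, 6.0715718269348145), 55.304847717285156)
True 87.5 [[0.5636 0.0477 0.02  ]] ((243.50003051757812, 194.50001525878906), (24.041629791259766, 7.0710673332214355), 45.0)
True 66.5 [[0.613  0.0268 0.02  ]] ((250.6648712158203, 177.7891845703125), (16.027679443359375, 7.9403181076049805), 53.97262954711914)
True 68.5 [[ 0.6397 -0.0235  0.02  ]] ((267.8489990234375, 168.74008178710938), (15.9013032913208, 8.79496955871582), 39.289405822753906)
```

View pics/wA.png

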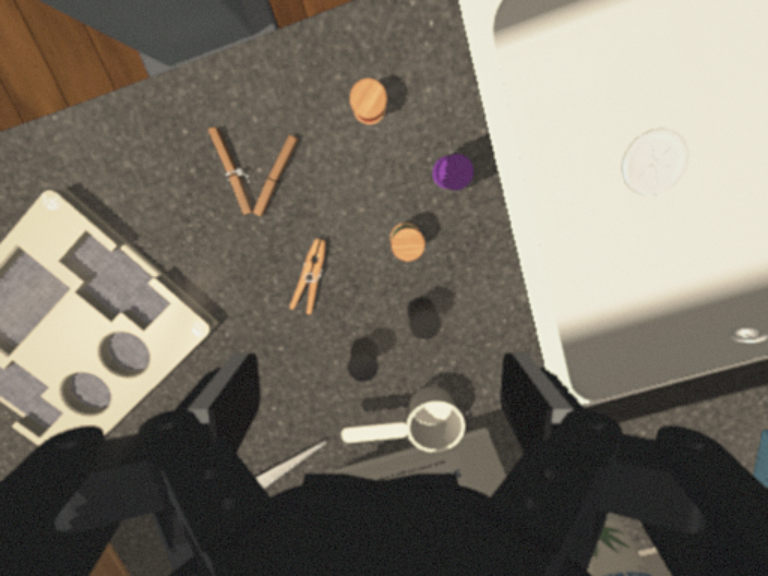

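The wrist view, scaled by 1.5, shows:
- The red reel top is at (368,99) and the green reel top at (407,243).
- The closed peg is at (309,276), running nearly along image vertical.
- The splayed peg is at (250,175).
- The caddy's round pockets are at (126,352) and (87,392).

The look-alikes are clear of all of these.

```bash
cat >> h.py <<'E'
def wood(c,dil=0,lo=(5,90,100),hi=(22,255,255)):
    h=cv2.cvtColor(c["color"],cv2.COLOR_BGR2HSV);m=cv2.inRange(h,lo,hi)
    if dil:m=cv2.morphologyEx(m,cv2.MORPH_CLOSE,np.ones((dil,dil)))
    return m
def blobs(m,amin):
    cs=cv2.findContours(m,cv2.RETR_EXTERNAL,cv2.CHAIN_APPROX_NONE)[0]
    return [q for q in cs if cv2.contourArea(q)>amin]
E
python3 - <<'E'
from h import *
import pickle
w=pickle.load(open("wA.pkl","rb"));t=pickle.load(open("top0.pkl","rb"));s=pickle.load(open("side0.pkl","rb"))
for nm,c in(("w",w),("top",t),("side",s)):
    for q in blobs(wood(c,5),25 if nm!="w" else 150):
        m=cv2.moments(q);g=np.array([m["m10"],m["m01"]])/m["m00"]
        p=plane(c,[g],.01)[0]
        if .4<p[0]<.72 and -.5<p[1]<.42:
            r=cv2.minAreaRect(q);bx=plane(c,cv2.boxPoints(r),.01)
            e=[bx[1]-bx[0],bx[2]-bx[1]];e.sort(key=np.linalg.norm);
            print(nm,g.round(1),cv2.contourArea(q),"z.01",p[:2].round(4),"z.039",plane(c,[g],.039)[0,:2].round(4),"rc",plane(c,[r[0]],.01)[0,:2].round(4),"L",[round(float(np.linalg.norm(v)),3) for v in e],"ang",round(float(np.degrees(np.arctan2(e[1][1],e[1][0])))%180,1))
# pockets in wrist
im=w["color"];m=np.zeros(im.shape[:2],np.uint8);m[110:300,0:150]=(im[110:300,0:150].min(2)>105)*255
cs,h=cv2.findContours(m,cv2.RETR_CCOMP,cv2.CHAIN_APPROX_NONE)
for q,hh in zip(cs,h[0]):
    if cv2.contourArea(q)>150:
        r=cv2.minAreaRect(q);print(hh[3]>=0,cv2.contourArea(q),np.round(r[0],1),r[1],plane(w,[r[0]],.02).round(4))
E
```

```text
w [206.2 183.7] 522.5 z.01 [0.5915 0.2307] z.039 [0.5861 0.2379] rc [0.5913 0.2314] L [0.021, 0.073] ang 142.8
w [270.9 161.2] 460.0 z.01 [0.5893 0.3252] z.039 [0.5841 0.3248] rc [0.5893 0.326 ] L [0.031, 0.035] ang 163.6
w [168.2 116. ] 675.5 z.01 [0.492  0.2164] z.039 [0.4946 0.2247] rc [0.4896 0.2136] L [0.069, 0.072] ang 66.8
w [245.2  66.8] 599.0 z.01 [0.4678 0.3294] z.039 [0.4723 0.3287] rc [0.4679 0.329 ] L [0.029, 0.034] ang 162.1
top [146.3 227.2] 93.0 z.01 [0.4711 0.3304] z.039 [0.4673 0.3234] rc [0.4712 0.3302] L [0.028, 0.038] ang 63.9
top [346.2 221.9] 80.5 z.01 [ 0.4823 -0.2487] z.039 [ 0.4783 -0.2431] rc [ 0.4825 -0.2487] L [0.027, 0.033] ang 122.5
top [186.3 220. ] 117.5 z.01 [0.4917 0.2136] z.039 [0.4875 0.2091] rc [0.4893 0.2135] L [0.069, 0.073] ang 65.5
top [388. 213.] 191.5 z.01 [ 0.5068 -0.3737] z.039 [ 0.5023 -0.3654] rc [ 0.5011 -0.3725] L [0.038, 0.073] ang 155.1
top [148.9 187.6] 88.5 z.01 [0.5885 0.3269] z.039 [0.5822 0.3199] rc [0.5874 0.3267] L [0.029, 0.039] ang 45.6
top [182.8 186.3] 105.0 z.01 [0.5917 0.2261] z.039 [0.5853 0.2213] rc [0.5888 0.2266] L 
[... 937 characters left out ...]
7, 0.076] ang 146.3
side [136.9 191.5] 82.5 z.01 [0.6068 0.333 ] z.039 [0.5859 0.3232] rc [0.607 0.334] L [0.029, 0.03] ang 9.6
side [391.9 194.8] 147.5 z.01 [ 0.6135 -0.3441] z.039 [ 0.5925 -0.335 ] rc [ 0.6145 -0.3423] L [0.026, 0.076] ang 122.9
False 14544.0 [ 40.7 216.8] (144.95457458496094, 142.073974609375) [[0.5631 0.0007 0.02  ]]
True 360.5 [ 53.  265.3] (33.27585983276367, 19.55172348022461) [[ 0.6351 -0.0209  0.02  ]]
True 339.5 [ 78.  239.4] (34.0556755065918, 18.504241943359375) [[0.6096 0.0322 0.02  ]]
True 169.0 [ 91.  210.5] (19.091880798339844, 10.60660171508789) [[0.5761 0.0695 0.02  ]]
True 632.5 [ 58.2 186.7] (62.39364242553711, 26.183046340942383) [[0.5322 0.0443 0.02  ]]
```

Request:
jog_arm(deltas="0.1 -1 0.1 0 0 0;0.1 -1 0.1 0 0 0;0.1 -1 0.1 0 0 0;0.1 -1 0.1 0 0 0;0.1 -1 0.1 0 0 0;0.1 -1 0.1 0 0 0;0.1 -1 0.1 0 0 0;0.1 -1 0.1 0 0 0;0.1 -1 0.1 0 0 0;0.1 -1 0.1 0 0 0;0.1 -1 0.1 0 0 0;0.1 -1 0.1 0 0 0;0.1 -1 0.1 0 0 0;0.1 -1 0.1 0 0 0;0.1 -1 0.1 0 0 0;0.1 -1 0.1 0 0 0;0 0 0 0 0 0;0 0 0 0 0 0")

```text
time: 4.95
eef_pos: [0.6209, -0.02, 0.2822]
tcp_rot: [0.157, 0.988, 0.0, -0.0]
contact_force: [0.3, 0.4, -0.9]
opening: 0.998
finger_force: 0.0
```

```bash
python3 - <<'E'
from h import *
import pickle
c=cams.read_camera("wrist");pickle.dump(c,open("wB.pkl","wb"))
cv2.imwrite("pics/wB.png",cv2.resize(c["color"],None,fx=1.5,fy=1.5))
im=c["color"]
m=((im.min(2)>100)&(cv2.cvtColor(im,cv2.COLOR_BGR2HSV)[:,:,1]<110)).astype(np.uint8)*255
m=cv2.morphologyEx(m,cv2.MORPH_OPEN,np.ones((3,3)))
cs,h=cv2.findContours(m,cv2.RETR_CCOMP,cv2.CHAIN_APPROX_NONE)
for i,(q,hh) in enumerate(zip(cs,h[0])):
    if cv2.contourArea(q)>250:
        w=plane(c,q.reshape(-1,2),.02)[:,:2].astype(np.float32);r=cv2.minAreaRect(w)
        print(i,hh[3],cv2.contourArea(q),np.round(r[0],4),np.round(r[1],4),round(r[2],1),q.reshape(-1,2).mean(0).round())
E
```

```text
3 -1 352.5 [0.8743 0.0422] [0.0367 0.0356] 11.2 [335. 297.]
41 -1 329.0 [0.7728 0.1348] [0.0164 0.0835] 14.2 [378. 226.]
46 -1 369.5 [ 0.7066 -0.0225] [0.0312 0.0644] 10.6 [269. 218.]
83 -1 9781.5 [0.8716 0.2218] [0.1954 0.2736] 85.9 [463. 239.]
118 83 251.0 [0.8309 0.2631] [0.061  0.0162] 88.8 [470. 236.]
250 -1 22208.5 [ 0.5847 -0.0355] [0.196  0.2809] 25.6 [222. 140.]
281 250 270.5 [0.5693 0.0877] [0.025 0.028] 25.5 [318. 105.]
```

View pics/wB.png

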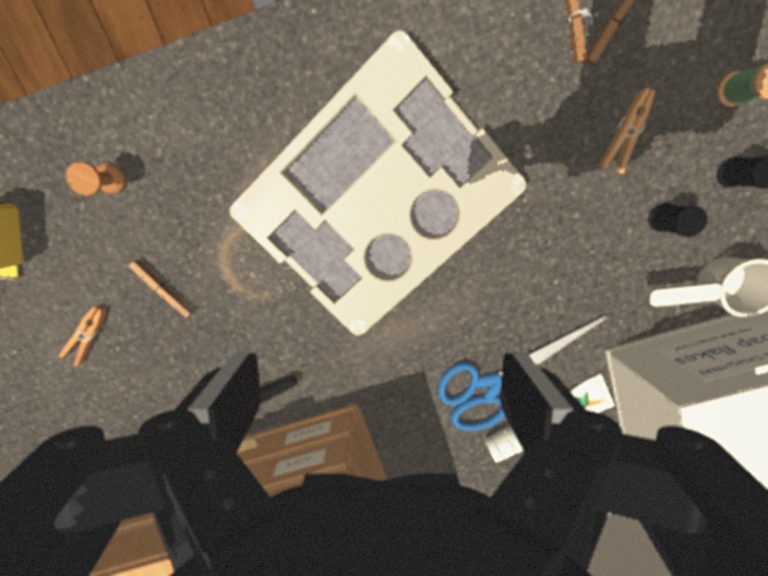

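The view of the caddy, scaled by 1.5, is clean:
- The corner dots are at (400,40), (238,210), (518,184) and (358,327).
- The round pockets are at (435,213) and (388,256), and the rectangular pocket is at (338,152).
- The peg slots are at (444,130) and (317,255).

```bash
python3 - <<'E'
from h import *
import pickle
c=pickle.load(open("wB.pkl","rb"));im=c["color"].astype(int)
b,g,r=cv2.split(cv2.GaussianBlur(c["color"],(5,5),0));
m=((r.astype(int)-b.astype(int))<8).astype(np.uint8)*255&(r>75).astype(np.uint8)*255
roi=np.zeros_like(m);cv2.fillConvexPoly(roi,(np.array([(400,30),(525,186),(358,337),(228,210)])/1.5).astype(int),255)
m&=roi;m=cv2.morphologyEx(m,cv2.MORPH_OPEN,np.ones((5,5)))
for q in blobs(m,300):
    w=plane(c,q.reshape(-1,2),.014)[:,:2].astype(np.float32);R=cv2.minAreaRect(w)
    print(cv2.contourArea(q),(q.reshape(-1,2).mean(0)*1.5).round(),np.round(R[0],4),np.round(R[1],4),round(R[2],1))
P=plane(c,np.array([(400,40),(518,184),(358,327),(238,210)])/1.5,.02)[:,:2];print(P.round(4),P.mean(0))
for i in range(4):
    d=P[(i+1)%4]-P[i];print(np.linalg.norm(d).round(4),np.degrees(np.arctan2(*d[::-1])).round(1))
# heights of the rim and felt: triangulate dots/pocket centres against top view
t=pickle.load(open("top0.pkl","rb"))
for a,bb in(((338,152),(425,323)),((435,213),(386.5,281.5)),((388,256),(415,268))):
    p,e=tri(c,np.array(a)/1.5,t,np.array(bb)/1.5625);print("tri",p.round(4),round(e,4))
# right pegs and bare reel
for q in blobs(wood(c,5),150):
    g0=q.reshape(-1,2).mean(0);w=plane(c,q.reshape(-1,2),.01)[:,:2].astype(np.float32);R=cv2.minAreaRect(w);bx=cv2.boxPoints(R);e=sorted([bx[1]-bx[0],bx[2]-bx[1]],key=np.linalg.norm)
    print("wood",(g0*1.5).round(),np.round(R[0],4),np.round(R[1],3),np.degrees(np.arctan2(e[1][1],e[1][0]))%180)
E
```

```text
[[ 0.4599  0.0516]
 [ 0.6047  0.1203]
 [ 0.6923 -0.065 ]
 [ 0.5468 -0.1337]] [ 0.57592806 -0.00670219]
0.1603 25.4
0.205 -64.7
0.1609 -154.7
0.2047 115.1
tri [ 0.5273 -0.0311  0.0151] 0.0063
tri [0.6026 0.0374 0.0395] 0.0036
tri [ 0.6384 -0.0161 -0.0104] 0.0027
wood [134. 553.] [ 0.8753 -0.4233] [0.102 0.093] 70.67377
wood [315. 451.] [ 0.8317 -0.172 ] [0.151 0.103] 89.87274
wood [ 83. 336.] [ 0.616  -0.3382] [0.023 0.077] 123.47627
wood [159. 290.] [ 0.5959 -0.2441] [0.074 0.01 ] 23.228798
wood [  9. 236.] [ 0.505  -0.3536] [0.021 0.065] 147.73137
wood [ 94. 178.] [ 0.4798 -0.252 ] [0.053 0.03 ] 72.39792
wood [628. 132.] [0.59   0.2267] [0.024 0.073] 147.9778
wood [762.  82.] [0.5885 0.3395] [0.011 0.03 ] 177.4839
wood [592.  29.] [0.5032 0.2108] [0.057 0.045] 71.22142
wood [107.  32.] [ 0.3651 -0.1769] [0.068 0.241] 90.0815
```

The caddy centre is about (0.5755, -0.0085) with a yaw of 25.2°. Next I go to the tape measure and take a close view.

Request:
jog_arm(deltas="-0.2 -1 -0.2 0 0 0;-0.2 -1 -0.2 0 0 0;-0.2 -1 -0.2 0 0 0;-0.2 -1 -0.2 0 0 0;-0.2 -1 -0.2 0 0 0;-0.2 -1 -0.2 0 0 0;-0.2 -1 -0.2 0 0 0;-0.2 -1 -0.2 0 0 0;-0.2 -1 -0.2 0 0 0;-0.2 -1 -0.2 0 0 0;-0.2 -1 -0.2 0 0 0;-0.2 -1 -0.2 0 0 0;-0.2 -1 -0.2 0 0 0;-0.2 -1 -0.2 0 0 0;-0.2 -1 -0.2 0 0 0;-0.2 -1 -0.2 0 0 0;-0.2 -1 -0.2 0 0 0;0 0 0 0 0 0;0 0 0 0 0 0")

```text
time: 7.38
eef_pos: [0.553, -0.36, 0.2143]
tcp_rot: [0.157, 0.988, 0.0, -0.0]
contact_force: [-0.6, -0.5, 0.0]
opening: 1.002
finger_force: 0.0
```

```bash
python3 - <<'E'
from h import *
import pickle
c=cams.read_camera("wrist");pickle.dump(c,open("wC.pkl","wb"))
cv2.imwrite("pics/wC.png",cv2.resize(c["color"],None,fx=1.5,fy=1.5))
print(get_state()["eef_pos"],ray(c,[[256,192]]))
b=pickle.load(open("wB.pkl","rb"))
print(plane(b,np.array([(435,213),(388,256),(338,152)])/1.5,.014).round(4))
for z in(.0,.055):
  for nm,cc in(("C",c),("top",pickle.load(open("top0.pkl","rb")))):
    for q in blobs(wood(cc,3,(20,120,90),(36,255,255)),60):
        w=plane(cc,q.reshape(-1,2),z)[:,:2].astype(np.float32);R=cv2.minAreaRect(w);print(nm,z,q.reshape(-1,2).mean(0),np.round(R[0],4),np.round(R[1],4),R[2])
E
```

```text
[ 0.55317623 -0.35969423  0.21445433] (array([ 0.48691731, -0.33752968,  0.33759766]), array([[ 0.26564454, -0.07394375, -0.96129017]]))
[[ 0.6071  0.0414  0.014 ]
 [ 0.633  -0.0139  0.014 ]
 [ 0.5267 -0.0281  0.014 ]]
C 0.0 [238.7605042  130.94117647] [ 0.5038 -0.3639] [0.0309 0.0767] 72.07231903076172
top 0.0 [386.98387097 215.74193548] [ 0.5019 -0.3744] [0.037  0.0739] 60.47209930419922
C 0.055 [238.7605042  130.94117647] [ 0.501  -0.3596] [0.0258 0.0642] 72.0707778930664
top 0.055 [386.98387097 215.74193548] [ 0.4936 -0.3588] [0.0355 0.0709] 60.472206115722656
```

View pics/wC.png

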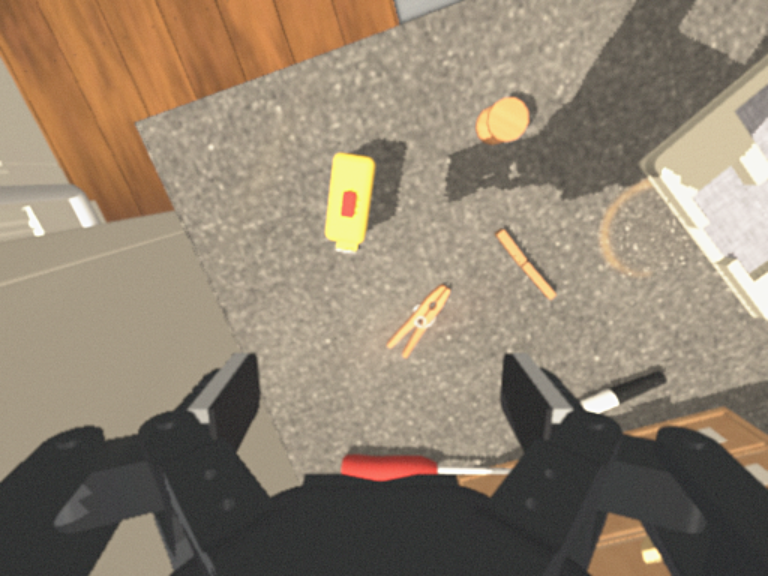

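The close view, scaled by 1.5, shows the tape measure's case running from (354,156) to (345,240). Its hook end is at (347,247), so its +x axis lies at about -24°, with the case centre at (0.501, -0.359). The peg is at (420,320) and the half peg at (527,265). The bare reel is at (510,119). All of these are clear of the grasp.

Request:
jog_arm(deltas="-0.87 0.03 -0.5 0 0 -0.38;-0.87 0 -1 0 0 -0.38;-0.87 0 -1 0 0 -0.38;0 0 -1 0 0 0;0 0 -1 0 0 0;0 0 -1 0 0 0;0 0 -1 0 0 0;0 0 -1 0 0 0;0 0 -0.9 0 0 0;0 0 -0.5 0 0 0;0 0 0 0 0 0")

```text
time: 8.8
eef_pos: [0.5004, -0.3592, 0.0353]
tcp_rot: [0.213, 0.977, 0.0, -0.001]
contact_force: [-0.3, -0.0, 0.1]
opening: 1.003
finger_force: 0.0
```

Request:
jog_arm(deltas="0 0 0 0 0 0;0 0 0 0 0 0;0 0 0 0 0 0;0 0 0 0 0 0;0 0 0 0 0 0;0 0 0 0 0 0", gripper=0.2, squeeze=40)

```text
time: 9.55
eef_pos: [0.5013, -0.3602, 0.0373]
tcp_rot: [0.213, 0.977, -0.001, 0.001]
contact_force: [-1.0, -1.1, 5.1]
opening: 0.32
finger_force: 40.6
```

Request:
jog_arm(deltas="0 0 1 0 0 0;0 0 1 0 0 0;0 0 1 0 0 0;0 0 1 0 0 0;0 0 1 0 0 0;0 0.5 1 0 0 0;0.1 1 0 0 0 -0.88;0.1 1 0 0 0 -0.88;0.1 1 0 0 0 -0.88;0.1 1 0 0 0 -0.88;0.1 1 0 0 0 -0.88;0.1 1 0 0 0 -0.88;0.1 1 0 0 0 -0.88;0.1 1 0 0 0 -0.88;0.1 1 0 0 0 0;0.1 1 0 0 0 0;0.1 1 0 0 0 0;0.1 1 0 0 0 0;0 1 0 0 0 0;0 1 0 0 0 0")

```text
time: 12.05
eef_pos: [0.5247, -0.0682, 0.1563]
tcp_rot: [0.537, 0.844, -0.0, -0.0]
contact_force: [0.5, -0.2, -2.0]
opening: 0.324
finger_force: 39.8
```

Request:
jog_arm(deltas="0 1 0 0 0 0;0 1 0 0 0 0;0 0.3 0 0 0 0;0 0 0 0 0 0;0 0 0 0 0 0")

```text
time: 12.68
eef_pos: [0.5249, -0.024, 0.1563]
tcp_rot: [0.537, 0.844, -0.0, 0.0]
contact_force: [0.6, -0.8, -0.7]
opening: 0.32
finger_force: 39.8
```

```bash
python3 - <<'E'
from h import *
import pickle
c=cams.read_camera("wrist");pickle.dump(c,open("wD.pkl","wb"))
cv2.imwrite("pics/wD.png",cv2.resize(c["color"],None,fx=1.5,fy=1.5))
s=get_state();print(s["eef_pos"],s["tcp_rot"],s["opening"])
E
```

```text
[ 0.52485364 -0.0240989   0.15638094] [ 5.36909496e-01  8.43639839e-01 -6.83623178e-05  9.67570127e-05] 0.3227659851531253
```

View pics/wD.png

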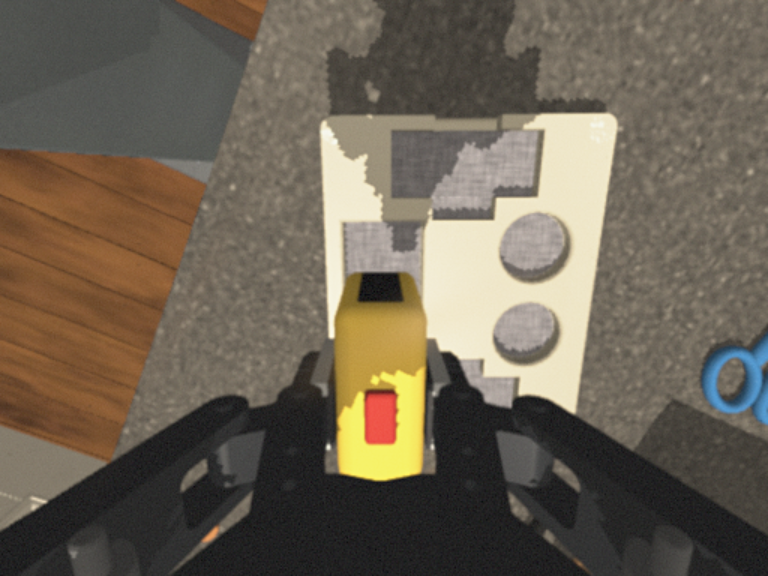

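The tape measure hangs straight in the grip, square to the caddy. The rectangular pocket's +y edge is at row 222 from col 343 to 422, and the round pockets are at (535,247) and (525,333). I'll refine the caddy position from these points.

```bash
python3 - <<'E'
from h import *
import pickle
c=pickle.load(open("wD.pkl","rb"))
px=[(325,117),(614,116),(343,222),(422,222),(534,246),(526,332),(391,130),(544,130)]
zs=[.02,.02,.02,.02,.014,.014,.02,.02]
ref=np.array([(-88,110),(88,110),(-77,47.5),(-25,47.5),(48,30),(48,-30),(-46,102),(46,102)])/1000
W=np.array([plane(c,[np.array(p)/1.5],z)[0,:2] for p,z in zip(px,zs)])
mw,mr=W.mean(0),ref.mean(0);H=(ref-mr).T@(W-mw);a=np.arctan2(H[0,1]-H[1,0],H[0,0]+H[1,1])
R=np.array([[np.cos(a),-np.sin(a)],[np.sin(a),np.cos(a)]]);T=mw-R@mr
print(np.degrees(a),T,((ref@R.T+T-W)*1000).round(1).tolist())
for n,p in dict(r1=(.048,.03),r2=(.048,-.03),rect=(-.051,0),s1=(0,.082),s2=(0,-.082)).items():print(n,(R@p+T).round(4))
E
```

```text
25.42997806640651 [ 0.57713262 -0.00815405] [[-2.6, -1.0], [2.0, 2.3], [-0.2, -0.7], [1.2, 0.3], [-0.3, -1.0], [-1.1, -0.3], [0.3, -0.4], [0.6, 0.7]]
r1 [0.6076 0.0396]
r2 [ 0.6334 -0.0146]
rect [ 0.5311 -0.0301]
s1 [0.5419 0.0659]
s2 [ 0.6123 -0.0822]
```

Request:
jog_arm(deltas="0.15 0.03 -1 0 0 0;0 0 -1 0 0 0;0 0 -1 0 0 0;0 0 -1 0 0 0;0 0 -0.7 0 0 0;0 0 -0.5 0 0 0;0 0 -0.2 0 0 0;0 0 0 0 0 0")

```text
time: 13.72
eef_pos: [0.528, -0.023, 0.0485]
tcp_rot: [0.537, 0.844, 0.0, 0.0]
contact_force: [0.5, -0.1, -1.5]
opening: 0.321
finger_force: 39.8
```

Request:
jog_arm(deltas="0 0 -0.1 0 0 0;0 0 -0.05 0 0 0;0 0 -0.05 0 0 0;0 0 0 0 0 0")

```text
time: 14.22
eef_pos: [0.528, -0.023, 0.0449]
tcp_rot: [0.537, 0.844, 0.0, 0.0]
contact_force: [-1.9, 0.4, 2.5]
opening: 0.321
finger_force: 40.2
```

Request:
jog_arm(deltas="0 0 0 0 0 0;0 0 0 0 0 0;0 0 0 0 0 0;0 0 1 0 0 0;0 0 1 0 0 0;0 0 1 0 0 0;0 0 1 0 0 0;0 0 1 0 0 0;0 0 0 0 0 0", gripper=0.55)

```text
time: 15.35
eef_pos: [0.529, -0.0233, 0.1461]
tcp_rot: [0.537, 0.844, 0.001, 0.002]
contact_force: [-0.4, -0.8, -0.3]
opening: 0.553
finger_force: 0.0
```

```bash
cat >> h.py <<'E'
def peg(c,z=.01,cond=lambda p:True):
    for q in blobs(wood(c,7),100):
        w=plane(c,q.reshape(-1,2),z)[:,:2].astype(np.float32);R=cv2.minAreaRect(w)
        if .05<max(R[1])<.09 and .015<min(R[1])<.04:
            bx=cv2.boxPoints(R);e=max([bx[1]-bx[0],bx[2]-bx[1]],key=np.linalg.norm)
            h=cv2.convexHull(w);M=cv2.moments(h);print(q.reshape(-1,2).mean(0).round(),"rc",np.round(R[0],4),"hull",np.round([M["m10"]/M["m00"],M["m01"]/M["m00"]],4),np.round(R[1],4),round(float(np.degrees(np.arctan2(e[1],e[0]))%180),1))
E
python3 - <<'E'
from h import *
import pickle
peg(pickle.load(open("wC.pkl","rb")))
c=cams.read_camera("top");peg(c)
a,b=pickle.load(open("wC.pkl","rb")),pickle.load(open("wB.pkl","rb"))
print(tri(a,np.array([[420,320]])/1.5,b,np.array([[83,336]])/1.5))
for q in blobs(wood(c,3,(20,120,90),(36,255,255)),40):
    w=plane(c,q.reshape(-1,2),.06)[:,:2].astype(np.float32);print("tape",np.round(cv2.minAreaRect(w),3) if 0 else cv2.minAreaRect(w))
E
```

```text
[325. 318.] rc [ 0.7934 -0.3246] hull [ 0.7889 -0.3276] [0.0325 0.061 ] 90.9
[279. 215.] rc [ 0.6125 -0.3432] hull [ 0.6159 -0.3447] [0.0227 0.0738] 129.7
[183. 186.] rc [0.5888 0.2266] hull [0.5927 0.2257] [0.0218 0.0708] 146.6
[377. 177.] rc [ 0.6152 -0.3426] hull [ 0.6163 -0.3469] [0.0207 0.0731] 123.4
(array([ 0.61622529, -0.34231729,  0.00746308]), np.float64(0.001848247727410445))
```

Request:
jog_arm(deltas="0.27 -1 0 0 0 0.3;0.27 -1 0 0 0 0.3;0.27 -1 0 0 0 0.3;0.27 -1 0 0 0 0.3;0.27 -1 0 0 0 0.3;0.27 -1 0 0 0 0.3;0.27 -1 0 0 0 0.3;0.27 -1 0 0 0 0;0.27 -1 0 0 0 0;0.27 -1 0 0 0 0;0.27 -1 0 0 0 0;0.27 -1 0 0 0 0;0.27 -1 0 0 0 0;0.27 -1 0 0 0 0;0.27 -1 0 0 0 0;0.27 -1 0 0 0 0;0 0 0 0 0 0;0 0 0 0 0 0", gripper=0.6)

```text
time: 17.65
eef_pos: [0.614, -0.3426, 0.144]
tcp_rot: [0.445, 0.895, 0.0, -0.0]
contact_force: [0.5, 0.6, 0.5]
opening: 0.601
finger_force: 0.0
```

```bash
python3 - <<'E'
from h import *
import pickle
c=cams.read_camera("wrist");pickle.dump(c,open("wE.pkl","wb"))
cv2.imwrite("pics/wE.png",c["color"]);peg(c)
print(get_state()["eef_pos"],proj(c,[get_state()["eef_pos"]]))
E
```

```text
[ 0.6139936  -0.34230267  0.14406156] [[252.19193901 257.64707467]]
```

View pics/wE.png

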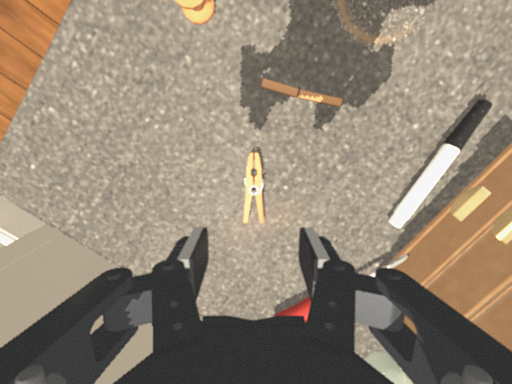

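The peg runs vertically in the image from (256,150) to (254,222), so it is square to the fingers.

```bash
python3 - <<'E'
from h import *
import pickle
c=pickle.load(open("wE.pkl","rb"))
p=plane(c,[[255.5,150],[253.5,222.5]],.009)[:,:2];print(p.round(4),p.mean(0),np.linalg.norm(p[0]-p[1]),np.degrees(np.arctan2(*(p[0]-p[1])[::-1])))
E
```

```text
[[ 0.5934 -0.3104]
 [ 0.6367 -0.3706]] [ 0.61509484 -0.34052178] 0.07416519367566805 125.72066323650456
```

Request:
jog_arm(deltas="0.05 0.1 -1 0 0 -0.1;0 0 -1 0 0 0;0 0 -1 0 0 0;0 0 -1 0 0 0;0 0 -1 0 0 0;0 0 -0.7 0 0 0;0 0 -0.4 0 0 0;0 0 0 0 0 0")

```text
time: 18.7
eef_pos: [0.615, -0.3409, 0.0217]
tcp_rot: [0.45, 0.893, 0.0, -0.0]
contact_force: [0.1, 0.6, 0.1]
opening: 0.598
finger_force: 0.0
```

Request:
jog_arm(deltas="0 0 0 0 0 0;0 0 0 0 0 0;0 0 0 0 0 0;0 0 0 0 0 0;0 0 0 0 0 0", gripper=0.1, squeeze=30)

```text
time: 19.32
eef_pos: [0.6158, -0.3415, 0.0236]
tcp_rot: [0.45, 0.893, -0.0, 0.001]
contact_force: [-0.9, -0.3, 5.7]
opening: 0.19
finger_force: 29.7
```

Request:
jog_arm(deltas="0 0 1 0 0 0;0 0 1 0 0 0;0 0 1 0 0 0;0 0 1 0 0 0;0 0 1 0 0 0;0 1 0 0 0 0.98;0 1 0 0 0 0.98;0 1 0 0 0 0.98;0 1 0 0 0 0.98;0 1 0 0 0 0.98;0 1 0 0 0 0.98;0 1 0 0 0 0.98;0 1 0 0 0 0.98;0 1 0 0 0 0.98;0 1 0 0 0 0.98;0 1 0 0 0 0.98;0 1 0 0 0 0.98;0 0.8 0 0 0 0.98;0 0 0 0 0 0.98;0 0 0 0 0 0")

```text
time: 21.82
eef_pos: [0.6153, -0.0848, 0.1231]
tcp_rot: [-0.218, 0.976, -0.0, 0.0]
contact_force: [-0.1, -0.6, -0.0]
opening: 0.189
finger_force: 29.2
```

```bash
python3 - <<'E'
from h import *
import pickle
c=cams.read_camera("wrist");pickle.dump(c,open("wF.pkl","wb"))
cv2.imwrite("pics/wF.png",cv2.resize(c["color"],None,fx=1.5,fy=1.5))
s=get_state();print(s["eef_pos"],s["tcp_rot"],s["opening"],s["contact_force"])
E
```

```text
[ 0.61529638 -0.08500063  0.12299948] [-2.17009767e-01  9.76169390e-01 -1.40682216e-04  2.53570649e-04] 0.1824256843100867 [ 0.19252739  0.27378225 -0.02138424]
```

View pics/wF.png

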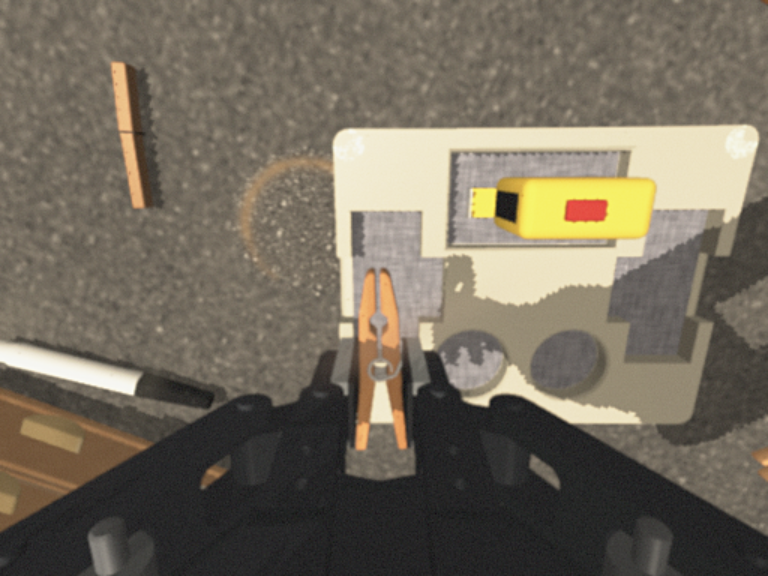

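The peg hangs straight between the fingers, above slot -y. The tape measure sits in its pocket with the hook end at (475,203). Lowering now.

Request:
jog_arm(deltas="-0.1 0.08 -1 0 0 0;0 0 -1 0 0 0;0 0 -1 0 0 0;0 0 -1 0 0 0;0 0 -0.4 0 0 0;0 0 -0.1 0 0 0;0 0 -0.1 0 0 0;0 0 0 0 0 0")

```text
time: 22.88
eef_pos: [0.6139, -0.0836, 0.0312]
tcp_rot: [-0.218, 0.976, -0.0, 0.001]
contact_force: [-0.8, 0.8, 1.4]
opening: 0.184
finger_force: 29.2
```

Request:
jog_arm(deltas="0 0 -0.05 0 0 0;0 0 0 0 0 0")

```text
time: 23.12
eef_pos: [0.6139, -0.0836, 0.0312]
tcp_rot: [-0.218, 0.976, -0.0, 0.001]
contact_force: [-1.2, -1.0, 7.0]
opening: 0.183
finger_force: 29.7
```

Request:
jog_arm(deltas="0 0 0 0 0 0;0 0 0 0 0 0;0 0 0 0 0 0;0 0 1 0 0 0;0 0 1 0 0 0;0 0 1 0 0 0;0 0 1 0 0 0;0 0 1 0 0 0;0 0 0 0 0 0", gripper=0.34)

```text
time: 24.25
eef_pos: [0.6146, -0.0838, 0.1323]
tcp_rot: [-0.218, 0.976, -0.001, 0.002]
contact_force: [-0.0, -0.7, 0.5]
opening: 0.337
finger_force: 0.0
```

```bash
python3 - <<'E'
from h import *
import pickle
c=cams.read_camera("wrist");pickle.dump(c,open("wG.pkl","wb"))
cv2.imwrite("pics/wG.png",c["color"])
print(get_state()["eef_pos"])
for q in blobs(wood(c,3,(20,120,90),(36,255,255)),200):
    w=plane(c,q.reshape(-1,2),.062)[:,:2];R=cv2.minAreaRect(w.astype(np.float32))
    a=np.radians(25.43);d=np.array(R[0])-[.5771,-.0082];print("tape case centre in caddy",d@[np.cos(a),np.sin(a)],d@[-np.sin(a),np.cos(a)],R[1])
E
```

```text
[ 0.61367088 -0.0835573   0.13053692]
tape case centre in caddy -0.05105904979995097 -0.00308984655380012 (0.02684028446674347, 0.07903224974870682)
```

View pics/wG.png

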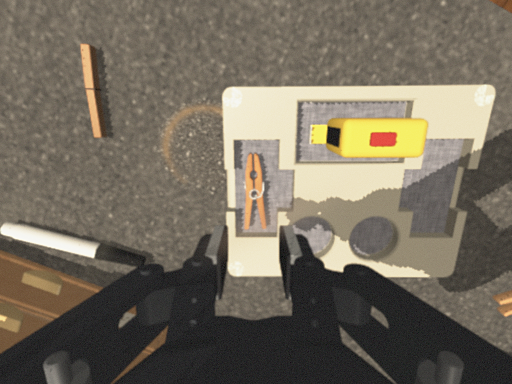

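Peg b lies flat in its slot at (254,190), and the tape measure is in its pocket. Next is the left peg.

Request:
jog_arm(deltas="-0.075 0.97 0.05 0 0 -0.93;-0.075 0.97 0.05 0 0 -0.93;-0.075 0.97 0.05 0 0 -0.93;-0.075 0.97 0.05 0 0 -0.93;-0.075 0.97 0.05 0 0 -0.93;-0.075 0.97 0.05 0 0 -0.93;-0.075 0.97 0.05 0 0 -0.93;-0.075 0.97 0.05 0 0 -0.93;-0.075 0.97 0.05 0 0 -0.93;-0.075 0.97 0.05 0 0 -0.93;-0.075 0.97 0.05 0 0 -0.93;-0.075 0.97 0.05 0 0 0;-0.075 0.97 0.05 0 0 0;-0.075 0.97 0.05 0 0 0;-0.075 0.97 0 0 0 0;-0.075 0.97 0 0 0 0;0 0 0 0 0 0;0 0 0 0 0 0", gripper=0.6)

```text
time: 26.55
eef_pos: [0.5891, 0.2269, 0.1432]
tcp_rot: [0.288, 0.958, -0.0, -0.0]
contact_force: [0.6, -0.4, 0.4]
opening: 0.596
finger_force: 0.0
```

```bash
python3 - <<'E'
from h import *
import pickle
c=cams.read_camera("wrist");pickle.dump(c,open("wH.pkl","wb"))
cv2.imwrite("pics/wH.png",c["color"])
peg(c,.009);s=get_state();print(s["eef_pos"],2*np.degrees(np.arctan2(s["tcp_rot"][1],s["tcp_rot"][0])))
E
```

```text
[256. 192.] rc [0.5912 0.2294] hull [0.5946 0.2281] [0.0205 0.0726] 146.1
[0.58921707 0.22662165 0.14324228] 146.53481764242045
```

View pics/wH.png

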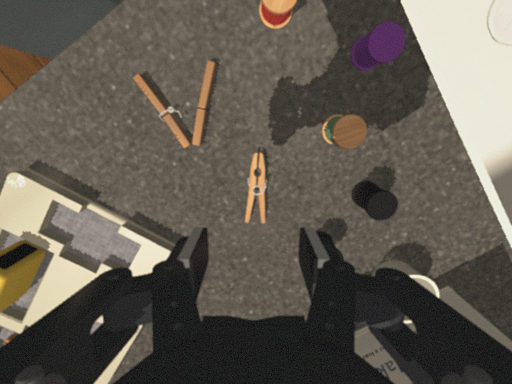

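The peg is at (257,187), vertical in the image and aligned with the fingers. The neighbours are clear.

Request:
jog_arm(deltas="0.1 0.12 -1 0 0 0;0 0 -1 0 0 0;0 0 -1 0 0 0;0 0 -1 0 0 0;0 0 -1 0 0 0;0 0 -0.7 0 0 0;0 0 -0.38 0 0 0;0 0 0 0 0 0")

```text
time: 27.6
eef_pos: [0.591, 0.2294, 0.0213]
tcp_rot: [0.288, 0.958, -0.0, -0.0]
contact_force: [-0.1, 0.5, 0.3]
opening: 0.599
finger_force: 0.0
```

Request:
jog_arm(deltas="0 0 0 0 0 0;0 0 0 0 0 0;0 0 0 0 0 0;0 0 0 0 0 0;0 0 0 0 0 0", gripper=0.1, squeeze=30)

```text
time: 28.22
eef_pos: [0.592, 0.2297, 0.0228]
tcp_rot: [0.288, 0.958, 0.001, 0.001]
contact_force: [-0.1, 0.1, 4.5]
opening: 0.182
finger_force: 29.7
```

Request:
jog_arm(deltas="0 0 1 0 0 0;0 0 1 0 0 0;0 0 1 0 0 0;0 0 1 0 0 0;0 0 1 0 0 0;-0.23 -0.735 0 0 0 0.93;-0.23 -0.735 0 0 0 0.93;-0.23 -0.735 0 0 0 0.93;-0.23 -0.735 0 0 0 0.93;-0.23 -0.735 0 0 0 0.93;-0.23 -0.735 0 0 0 0.93;-0.23 -0.735 0 0 0 0.93;-0.23 -0.735 0 0 0 0.93;-0.23 -0.735 0 0 0 0.93;-0.23 -0.735 0 0 0 0.93;-0.23 -0.735 0 0 0 0.93;0 0 0 0 0 0;0 0 0 0 0 0")

```text
time: 30.48
eef_pos: [0.5408, 0.068, 0.1222]
tcp_rot: [-0.217, 0.976, 0.0, 0.0]
contact_force: [0.4, -0.7, -0.9]
opening: 0.187
finger_force: 29.2
```

```bash
python3 - <<'E'
from h import *
import pickle
c=cams.read_camera("wrist");pickle.dump(c,open("wI.pkl","wb"))
cv2.imwrite("pics/wI.png",c["color"])
s=get_state();print(s["eef_pos"],2*np.degrees(np.arctan2(s["tcp_rot"][1],s["tcp_rot"][0])))
E
```

```text
[0.54078004 0.06815606 0.12208564] 205.12020903331216
```

View pics/wI.png

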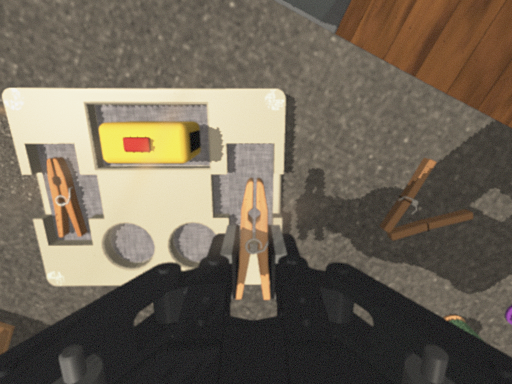

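The peg hangs straight over slot +y at col 255. Lowering and releasing.

Request:
jog_arm(deltas="0 0 -1 0 0 0;0 0 -1 0 0 0;0 0 -1 0 0 0;0 0 -1 0 0 0;0 0 -0.4 0 0 0;0 0 -0.1 0 0 0;0 0 -0.1 0 0 0;0 0 0 0 0 0")

```text
time: 31.52
eef_pos: [0.5412, 0.0677, 0.0305]
tcp_rot: [-0.218, 0.976, -0.0, 0.001]
contact_force: [0.8, 0.3, -0.0]
opening: 0.184
finger_force: 29.2
```

Request:
jog_arm(deltas="0 0 0 0 0 0;0 0 0 0 0 0;0 0 0 0 0 0;0 0 1 0 0 0;0 0 1 0 0 0;0 0 1 0 0 0;0 0 1 0 0 0;0 0 1 0 0 0;0 0 1 0 0 0;0 0 0 0 0 0", gripper=0.34)

```text
time: 32.78
eef_pos: [0.5418, 0.0677, 0.1516]
tcp_rot: [-0.218, 0.976, -0.001, 0.002]
contact_force: [0.5, 0.6, 0.4]
opening: 0.343
finger_force: 0.0
```

Request:
jog_arm(deltas="0.165 0.98 0.03 0 0 -0.96;0.165 0.98 0.03 0 0 -0.96;0.165 0.98 0.03 0 0 -0.96;0.165 0.98 0.03 0 0 -0.96;0.165 0.98 0.03 0 0 -0.96;0.165 0.98 0.03 0 0 -0.96;0.165 0.98 0.03 0 0 -0.96;0.165 0.98 0.03 0 0 -0.96;0.165 0.98 0.03 0 0 -0.96;0.165 0.98 0.03 0 0 -0.96;0.165 0.98 0.03 0 0 0;0.165 0.98 0.03 0 0 0;0.165 0.98 0.03 0 0 0;0 0 0 0 0 0;0 0 0 0 0 0", gripper=0.6)

```text
time: 34.65
eef_pos: [0.5834, 0.3224, 0.1573]
tcp_rot: [0.257, 0.966, -0.0, -0.0]
contact_force: [0.6, -0.5, -0.1]
opening: 0.6
finger_force: 0.0
```

```bash
python3 - <<'E'
from h import *
import pickle
c=cams.read_camera("wrist");pickle.dump(c,open("wJ.pkl","wb"))
cv2.imwrite("pics/wJ.png",c["color"])
for q in blobs(wood(c,3,(5,90,70)),200):
    (x,y),r=cv2.minEnclosingCircle(q);w=plane(c,q.reshape(-1,2),.039)[:,:2];print((x,y),r,cv2.contourArea(q),cv2.minAreaRect(w.astype(np.float32)))
s=get_state();print(s["eef_pos"],2*np.degrees(np.arctan2(s["tcp_rot"][1],s["tcp_rot"][0])))
E
```

```text
(32.68288040161133, 261.95526123046875) 36.369598388671875 1162.0 ((0.5391672849655151, 0.09724150598049164), (0.06573037058115005, 0.023830387741327286), 19.964780807495117)
(256.0, 189.56756591796875) 18.67506980895996 870.0 ((0.5827123522758484, 0.3269875645637512), (0.02805529534816742, 0.035627331584692), 60.221988677978516)
(109.72207641601562, 149.9427947998047) 45.79188537597656 1442.5 ((0.4956275224685669, 0.23235836625099182), (0.06730327010154724, 0.062124453485012054), 66.4830551147461)
(20.683673858642578, 82.5) 30.562564849853516 1090.5 ((0.39990270137786865, 0.20400193333625793), (0.0250711627304554, 0.052844833582639694), 0.08706837892532349)
(194.06451416015625, 77.06451416015625) 22.11363410949707 1177.0 ((0.47334083914756775, 0.33085256814956665), (0.03390171378850937, 0.027953149750828743), 36.06560134887695)
[0.58338107 0.32209633 0.15737626] 150.152673762011
```

View pics/wJ.png

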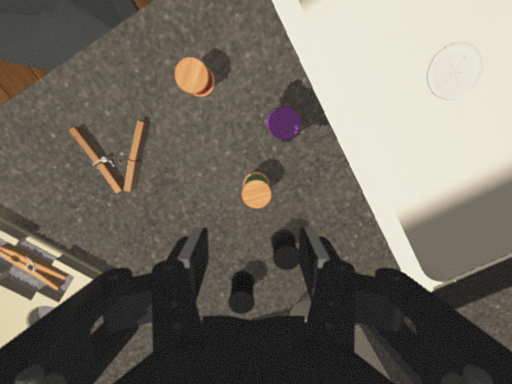

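The green reel's top is at (257,194), the purple look-alike at (284,123), the red reel's top at (192,75) and the black look-alikes at (287,250) and (242,290). A quick triangulation comes next.

```bash
python3 - <<'E'
from h import *
import pickle
a,j,h=[pickle.load(open(f"w{k}.pkl","rb")) for k in"AJH"]
for n,u,v in(("green",(257,193.5),(350,131.5)),("red",(192,74.5),(279,1))):
    print(n,plane(j,[u],.039).round(4),plane(h,[v],.039).round(4),tri(j,u,h,v))
print(tri(j,(192,74.5),a,(368/1.5,99/1.5)),tri(j,(257,193.5),a,(407.5/1.5,243/1.5)))
print("black/purple",plane(j,[(287,257),(243,298),(285,123)],.03).round(3))
E
```

```text
green [[0.5862 0.326  0.039 ]] [[0.5862 0.3252 0.039 ]] (array([0.58677425, 0.32575586, 0.03684962]), np.float64(2.4369637543573066e-05))
red [[0.4708 0.3299 0.039 ]] [[0.4761 0.325  0.039 ]] (array([0.47025847, 0.328544  , 0.02520469]), np.float64(0.004831295674693281))
(array([0.47057657, 0.32935456, 0.03576867]), np.float64(0.0010555066596398233)) (array([0.58608945, 0.32564654, 0.03774196]), np.float64(0.0010186188691928973))
black/purple [[0.664 0.318 0.03 ]
 [0.684 0.254 0.03 ]
 [0.544 0.379 0.03 ]]
```

Request:
jog_arm(deltas="0.13 0.17 -1 0 0 0;0 0 -1 0 0 0;0 0 -1 0 0 0;0 0 -1 0 0 0;0 0 -1 0 0 0;0 0 -0.7 0 0 0;0 0 -0.45 0 0 0;0 0 0 0 0 0")

```text
time: 35.7
eef_pos: [0.5858, 0.3258, 0.0338]
tcp_rot: [0.257, 0.966, -0.0, -0.0]
contact_force: [-0.4, -0.3, -0.5]
opening: 0.597
finger_force: 0.0
```

Request:
jog_arm(deltas="0 0 0 0 0 0;0 0 0 0 0 0;0 0 0 0 0 0;0 0 0 0 0 0;0 0 0 0 0 0", gripper=0.15, squeeze=30)

```text
time: 36.33
eef_pos: [0.5868, 0.3262, 0.0357]
tcp_rot: [0.257, 0.966, 0.001, 0.001]
contact_force: [0.7, -0.7, 5.6]
opening: 0.311
finger_force: 29.9
```

Request:
jog_arm(deltas="0 0 1 0 0 0;0 0 1 0 0 0;0 0 1 0 0 0;0 0 1 0 0 0;0.27 -1 1 0 0 0;0.27 -1 0 0 0 -0.86;0.27 -1 0 0 0 -0.86;0.27 -1 0 0 0 -0.86;0.27 -1 0 0 0 -0.86;0.27 -1 0 0 0 -0.86;0.27 -1 0 0 0 -0.86;0.27 -1 0 0 0 -0.86;0.27 -1 0 0 0 0;0.27 -1 0 0 0 0;0.27 -1 0 0 0 0;0.27 -1 0 0 0 0;0.27 -1 0 0 0 0;0.27 -1 0 0 0 0;0.27 -1 0 0 0 0;0.27 -1 0 0 0 0")

```text
time: 38.83
eef_pos: [0.6728, 0.0046, 0.1345]
tcp_rot: [0.532, 0.847, -0.0, -0.0]
contact_force: [0.8, -0.8, -0.8]
opening: 0.315
finger_force: 29.6
```

Request:
jog_arm(deltas="0.27 -1 0 0 0 0;0 0 0 0 0 0;0 0 0 0 0 0")

```text
time: 39.2
eef_pos: [0.6777, -0.0139, 0.1344]
tcp_rot: [0.532, 0.846, 0.0, -0.0]
contact_force: [-0.5, -0.0, -1.2]
opening: 0.319
finger_force: 29.6
```

```bash
python3 - <<'E'
from h import *
import pickle
c=cams.read_camera("wrist");pickle.dump(c,open("wK.pkl","wb"))
cv2.imwrite("pics/wK.png",c["color"])
s=get_state();print(s["eef_pos"],2*np.degrees(np.arctan2(s["tcp_rot"][1],s["tcp_rot"][0])),s["opening"])
E
```

```text
[ 0.67764809 -0.01351736  0.134377  ] 115.69387219943798 0.31214716538463033
```

View pics/wK.png

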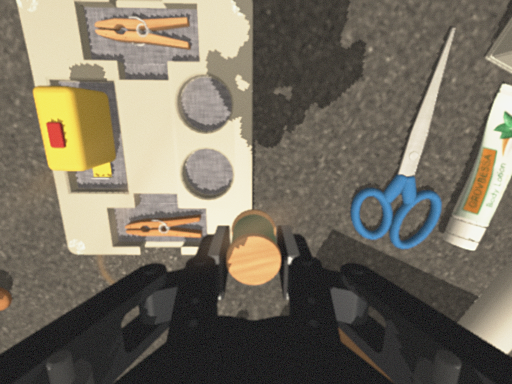

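I overshot in x by 44 mm because I used a wrong rate per row. Nothing was touched. This view shows the round pockets at (206,103) and (208,173). I correct and re-measure the pocket before lowering.

Request:
jog_arm(deltas="-0.74 -0.02 0 0 0 0;-0.74 -0.02 0 0 0 0;-0.74 -0.02 0 0 0 0;0 0 0 0 0 0;0 0 0 0 0 0")

```text
time: 39.88
eef_pos: [0.6339, -0.0148, 0.1348]
tcp_rot: [0.532, 0.847, 0.0, 0.0]
contact_force: [-0.2, 0.6, -0.3]
opening: 0.314
finger_force: 29.6
```

```bash
python3 - <<'E'
from h import *
import pickle
c=pickle.load(open("wK.pkl","rb"))
print(plane(c,[(206,103),(208.5,173)],.014).round(4))
print(get_state()["eef_pos"])
E
```

```text
[[ 0.6073  0.041   0.014 ]
 [ 0.6331 -0.0143  0.014 ]]
[ 0.63389228 -0.01478878  0.13478126]
```

Request:
jog_arm(deltas="0 0 -1 0 0 0;0 0 -1 0 0 0;0 0 -1 0 0 0;0 0 -1 0 0 0;0 0 -0.35 0 0 0;0 0 -0.15 0 0 0;0 0 -0.05 0 0 0;0 0 0 0 0 0")

```text
time: 40.88
eef_pos: [0.6341, -0.0154, 0.0444]
tcp_rot: [0.532, 0.847, 0.0, 0.001]
contact_force: [-0.1, 0.0, 0.5]
opening: 0.319
finger_force: 29.6
```

Request:
jog_arm(deltas="0 0 -0.05 0 0 0;0 0 -0.05 0 0 0;0 0 0 0 0 0")

```text
time: 41.25
eef_pos: [0.6341, -0.0154, 0.0433]
tcp_rot: [0.532, 0.847, 0.0, 0.0]
contact_force: [-1.9, 0.1, 6.4]
opening: 0.313
finger_force: 30.2
```

Request:
jog_arm(deltas="0 0 0 0 0 0;0 0 0 0 0 0;0 0 0 0 0 0;0 0 1 0 0 0;0 0 1 0 0 0;0 0 1 0 0 0;0 0 1 0 0 0;0 0 1 0 0 0;0 0 0.7 0 0 0", gripper=0.58)

```text
time: 42.38
eef_pos: [0.6339, -0.0154, 0.1575]
tcp_rot: [0.532, 0.846, 0.0, 0.001]
contact_force: [0.5, 0.1, -0.9]
opening: 0.584
finger_force: 0.0
```

Request:
jog_arm(deltas="-0.455 0.96 0 0 0 0;-0.455 0.96 0 0 0 0;-0.455 0.96 0 0 0 0;-0.455 0.96 0 0 0 0;-0.455 0.96 0 0 0 0;-0.455 0.96 0 0 0 0;-0.455 0.96 0 0 0 0;-0.455 0.96 0 0 0 0;-0.455 0.96 0 0 0 0;-0.455 0.96 0 0 0 0;-0.455 0.96 0 0 0 0;-0.455 0.96 0 0 0 0;-0.455 0.96 0 0 0 0;-0.455 0.96 0 0 0 0;-0.455 0.96 0 0 0 0;-0.455 0.96 0 0 0 0;-0.455 0.96 0 0 0 0;-0.455 0.96 0 0 0 0;0 0 0 0 0 0;0 0 0 0 0 0")

```text
time: 44.88
eef_pos: [0.4696, 0.3302, 0.1554]
tcp_rot: [0.532, 0.847, -0.0, 0.0]
contact_force: [-0.6, 0.8, -1.1]
opening: 0.581
finger_force: 0.0
```

```bash
python3 - <<'E'
from h import *
import pickle
c=cams.read_camera("wrist");pickle.dump(c,open("wL.pkl","wb"))
cv2.imwrite("pics/wL.png",c["color"])
for q in blobs(wood(c,3,(5,90,70)),200):
    x,y,w,h=cv2.boundingRect(q);print(x,y,w,h,"top flange at",plane(c,[(x+w/2,y+h-1-w/2)],.039).round(4))
s=get_state();print(s["eef_pos"])
E
```

```text
201 240 51 65 top flange at [[0.4847 0.2383 0.039 ]]
238 172 31 38 top flange at [[0.4704 0.331  0.039 ]]
0 0 245 344 top flange at [[0.3703 0.2533 0.039 ]]
[0.46984062 0.32997622 0.15547626]
```

View pics/wL.png

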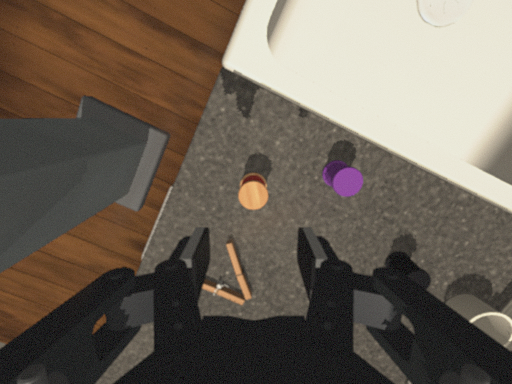

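The red reel's top is at (253,194), and the splayed peg's tip at (232,245) is clear of the pads. Grasping.

Request:
jog_arm(deltas="0.03 0.05 -1 0 0 0;0 0 -1 0 0 0;0 0 -1 0 0 0;0 0 -1 0 0 0;0 0 -1 0 0 0;0 0 -0.7 0 0 0;0 0 -0.37 0 0 0;0 0 0 0 0 0")

```text
time: 45.92
eef_pos: [0.4701, 0.3313, 0.0337]
tcp_rot: [0.532, 0.847, -0.0, -0.0]
contact_force: [-0.1, 0.0, 0.1]
opening: 0.58
finger_force: 0.0
```

Request:
jog_arm(deltas="0 0 0 0 0 0;0 0 0 0 0 0;0 0 0 0 0 0;0 0 0 0 0 0;0 0 0 0 0 0", gripper=0.15, squeeze=30)

```text
time: 46.55
eef_pos: [0.471, 0.3317, 0.0351]
tcp_rot: [0.532, 0.847, 0.001, 0.001]
contact_force: [0.8, -0.6, 5.5]
opening: 0.315
finger_force: 29.9
```

Request:
jog_arm(deltas="0 0 1 0 0 0;0 0 1 0 0 0;0 0 1 0 0 0;0 0 1 0 0 0;0 0 1 0 0 0;0.457 -0.97 0 0 0 0;0.457 -0.97 0 0 0 0;0.457 -0.97 0 0 0 0;0.457 -0.97 0 0 0 0;0.457 -0.97 0 0 0 0;0.457 -0.97 0 0 0 0;0.457 -0.97 0 0 0 0;0.457 -0.97 0 0 0 0;0.457 -0.97 0 0 0 0;0.457 -0.97 0 0 0 0;0.457 -0.97 0 0 0 0;0.457 -0.97 0 0 0 0;0.457 -0.97 0 0 0 0;0.457 -0.97 0 0 0 0;0.457 -0.97 0 0 0 0")

```text
time: 49.05
eef_pos: [0.608, 0.039, 0.1341]
tcp_rot: [0.532, 0.846, 0.0, -0.0]
contact_force: [0.2, 0.2, -0.9]
opening: 0.315
finger_force: 29.6
```

Request:
jog_arm(deltas="0 0 0 0 0 0;0 0 0 0 0 0;0 0 0 0 0 0")

```text
time: 49.42
eef_pos: [0.607, 0.041, 0.134]
tcp_rot: [0.532, 0.847, -0.0, -0.0]
contact_force: [-0.2, 0.3, -0.8]
opening: 0.316
finger_force: 29.6
```

Over pocket r1. Lowering.

Request:
jog_arm(deltas="0 0 -1 0 0 0;0 0 -1 0 0 0;0 0 -1 0 0 0;0 0 -1 0 0 0;0 0 -0.35 0 0 0;0 0 -0.15 0 0 0;0 0 -0.05 0 0 0;0 0 0 0 0 0")

```text
time: 50.42
eef_pos: [0.608, 0.0403, 0.0439]
tcp_rot: [0.532, 0.847, 0.0, 0.001]
contact_force: [-0.2, 0.3, -0.0]
opening: 0.315
finger_force: 29.6
```

Request:
jog_arm(deltas="0 0 -0.03 0 0 0;0 0 0 0 0 0")

```text
time: 50.68
eef_pos: [0.6075, 0.0403, 0.0428]
tcp_rot: [0.532, 0.847, 0.0, 0.0]
contact_force: [0.3, -0.7, -0.9]
opening: 0.32
finger_force: 29.6
```

Within about 1 mm of the felt. I release, lift and back off for a check.

Request:
jog_arm(deltas="0 0 -0.03 0 0 0;0 0 0 0 0 0")

```text
time: 50.92
eef_pos: [0.6076, 0.0403, 0.0427]
tcp_rot: [0.532, 0.847, -0.0, 0.0]
contact_force: [-2.5, 0.4, 5.2]
opening: 0.314
finger_force: 29.9
```

Request:
jog_arm(deltas="0 0 0 0 0 0;0 0 0 0 0 0;0 0 0 0 0 0;0 0 1 0 0 0;0 0 1 0 0 0;0 0 1 0 0 0;0 0 1 0 0 0;0 0 1 0 0 0;0.4 -0.9 1 0 0 0;0.4 -0.9 1 0 0 0;0 -0.5 1 0 0 0;0 0 1 0 0 0;0 0 0 0 0 0;0 0 0 0 0 0", gripper=0.58)

```text
time: 52.68
eef_pos: [0.6228, -0.005, 0.2213]
tcp_rot: [0.532, 0.847, -0.0, -0.001]
contact_force: [0.4, 0.3, 0.4]
opening: 0.581
finger_force: 0.0
```

```bash
python3 - <<'E'
from h import *
import pickle
c=cams.read_camera("wrist");pickle.dump(c,open("wM.pkl","wb"))
t=cams.read_camera("side")["color"][120:300,80:450]
pic=np.zeros((600,800,3),np.uint8);pic[:384-84,:512]=c["color"][:300];u=cv2.resize(t,None,fx=1.6,fy=1.6);pic[305:305+u.shape[0],:u.shape[1]]=u[:295]
cv2.imwrite("pics/wM.png",pic)
print(get_state()["eef_pos"])
E
```

```text
[ 0.62257391 -0.00507792  0.22052366]
```

View pics/wM.png

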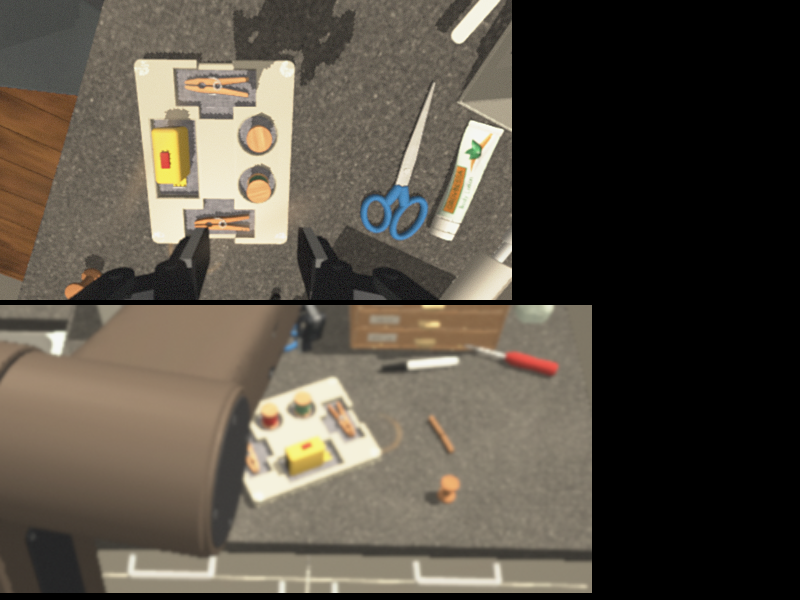

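All five items are seated: the reels at (259,137) and (258,188), the pegs at (217,87) and (222,223), and the tape measure at (172,157). The bare reel, half peg and splayed peg have not been touched. One numeric check, then I hand in.

```bash
python3 - <<'E'
from h import *
import pickle
c=pickle.load(open("wM.pkl","rb"));a=np.radians(25.43);R=np.array([[np.cos(a),-np.sin(a)],[np.sin(a),np.cos(a)]])
ok=True
for n,u,z,ref in(("pegA",(217,87),.018,(0,.082)),("pegB",(222,223),.018,(0,-.082)),("red",(259,138),.047,(.048,.03)),("green",(259,189),.047,(.048,-.03)),("dots mid",(142.5,68.5),.02,(-.08,.102))):
    d=R.T@(plane(c,[u],z)[0,:2]-[.5771,-.0082])-ref;print(n,(d*1000).round(1));ok&=abs(d).max()<.009
print(ok)
if ok: print(ctrl.sign_off())
E
```

```text
pegA [1.8 1.4]
pegB [3.1 0.4]
red [ 1.2 -0.4]
green [1.9 2.3]
dots mid [ 1.  -0.7]
True
the job is handed in; nothing more can be done
None
```

The job is handed in: both full reels, both sound pegs and the tape measure sit in their caddy pockets, with reels and pegs measured within about 3 mm of centre, and the empty reel and broken pegs were left alone (I haven't seen the judge's result).

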